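# Hold the amber calibration cell in the open light path

### The arm

A 7-joint arm with a two-finger parallel gripper is mounted at the origin on the work surface. World frame = base frame: x ahead of the robot, y to its left, z up, the work surface at z = 0. Lengths are in m, angles in rad, forces in N, time in s.
With the tool pointing down it reaches from about 0.4 to 0.9 m from the base axis. Payload 5.5 kg.
Tool frame: the origin (TCP) lies midway between the tips of the shut fingers; the grasp point (between the pads) lies 19 mm behind it; z points along the fingers, y is the line along which they close (so a half turn about z gives the same grasp; the last joint's range is limited). The gripper opens to 92 mm and grips with 3 to 60 N. Pads are 19 mm wide; open, the fingers measure 130 mm over their backs; the gripper's body (75 mm by 190 mm) begins 47 mm behind the grasp point.
Start: joints at [1.603, 0.501, -0.427, 1.55, 0.221, 1.138, -0.21], TCP at [0.149, -0.633, 0.227] pointing down, gripper open.
Joint ranges: [-2.88, 2.88], [-0.31, 2.03], [-1.54, 1.56], [0.2, 2.42], [-1.41, 4.55], [0.19, 2.02], [-2.57, 2.57]. Speed limits (rad/s): [2.57, 2.57, 3.14, 3.14, 3.14, 3.14, 3.14].

### API

Orientations are given as a unit quaternion [w, x, y, z].
In Python, from station import state, get_image, job_done gives the robot as it stands.
- The arm moves only by the tool move_arm, never from a script. Its argument "rows" is a list of rows, each a list of 7 numbers: the shift along the tool's x, y, z in mm, then the turn, a rotation vector about the tool's x, y, z in units of 5 degrees (1.0 is 5 degrees), then the closure, from 0 (fully open) to 1 (shut). In form: [[x, y, z, ax, ay, az, fingers], ...]. A call has 1 to 10 rows; each row shifts and turns the commanded pose from where the row before left it, along the tool's axes as they then stand; what a row does not reach is not made up. A row lasts 1/8 s, in which the tool goes at most 62.5 mm and 10.7 degrees, less where a joint would pass 70% of its speed; a pose out of reach is approached as far as the arm can. A call with a gripper value outside its range is refused whole. The fingers move at their own pace and stop on an object; the grip force is fixed at half the most. Time passes only in rows, so rows that do not move let the fingers close. It gives the time, the measured TCP pose, the force, the opening and the grip force at its end, in the units of the state.
- state(): the state, without advancing time (a new reading comes with each control period).
- get_image(name): name is "scene" or "top" or "wrist"; returns a dict with "img" (480x640x3 uint8, blue, green, red), "range_z" (480x640 float32, m along the optical axis (not along the pixel's ray), 0 where there is no reading), "fov_y" (degrees; the focal length in pixels is half the picture's height over the tangent of half this angle, whatever the lens; pixels are square), "cx", "cy" (the principal point, pixels), "R" (3x3) and "t" (3): a world point X has camera coordinates R X + t; the wrist camera has in their place "T_tool_cam" (4x4, takes a point from camera to tool coordinates, whose origin is the TCP and whose axes are the flange's). Camera axes: x right, y down, z forward; pixel columns grow to the right and rows downward; lengths in m; the calibration is good to about 2 mm. The wrist camera is an equidistant fisheye: a pixel r from the principal point sees the ray r / f radians off the axis. A picture is of the moment at which its call begins: read the wrist's pose just before it.
- job_done(): hands the job in; it is judged then, once.
The state is a dict: "time": time; "joints": joint angles; "joint_velocities": joint speeds; "effort": joint torques, N m; "tool_pos": TCP position; "eef_rot": TCP orientation; "wrist_force": force on the tool from outside, world axes, zero at the start; "ft_torque": the same for the moment, N m; "finger_gap": finger opening in m; "grasp_force": force on a finger pad.
Only numpy, scipy, OpenCV 4.12 (cv2) and the standard library are available. Lean on these libraries where they do the work, as an engineer would, in place of code of your own. Each camera call takes 0.05 s, during which the arm holds its last target. There are 200 camera calls.

### The job

Lift the amber calibration cell out of its holder, gripping it only by its two white frosted faces (never touch its clear glass faces), and hold it upright and still in the photometer's open light path - the one whose lamp is not covered by the orange shutter - midway between lamp and detector, centred on the beam, with its clear faces squarely towards the lamp and the detector. Finish while holding it there in the air, with nothing else supporting it; leave the blue cell, the bottle, the beaker and the vial where they are, and do not bump the photometer.

Things in the scene. Friction and masses are not known exactly. Their poses are not given: they have to be found in the camera images.
- cell_center (a point): centre of the AMBER cell, a loose upright glass block 24 mm (its x) by 36 mm (its y) by 50 mm tall, about 95 g. The two faces across its x (36 mm wide, 24 mm apart) are white frosted plates: grip these. The two across its y (36 mm apart) are clear glass: do not touch. A half turn makes no difference. It starts in one of the holder's slots, its centre 35 mm above the bench
- cell_glass: the amber glass core of that cell (19 by 36 by 50 mm) between the 2.5 mm frosted plates and fixed to them; its ends are the clear faces that the light goes through; origin and axes as cell_center
- spare_center (a point): centre of the BLUE cell, same shape and size as the amber one, standing in the holder's other slot; leave it alone
- holder: fixed dark grey block 64 mm (x) by 130 mm (y) by 25 mm high, origin at the centre of its underside, with two slots side by side along its y axis, 62 mm centre to centre, each 15 mm deep with 1 mm of play all round; the cells stand in them with their y axis along the holder's y and 35 mm of them showing above the block
- photometer: fixed; origin at the centre of its underside. Base plate 200 (x) by 330 (y) by 15 mm carries a white lamp house at +y and a dark detector house at -y, each 190 by 70 mm, tops 115 mm above the bench, with a 180 mm gap between. Two black snouts per house, 30 mm in diameter, reach 20 mm into the gap. Two light paths run along its y, 80 mm up, 100 mm apart; the open one has a 5 mm green beam
- path_far (a point): middle of the light path on the photometer's +x side (50 mm from its centre line), half-way between lamp and detector snouts, 80 mm above the bench; axes as the photometer's, so the beam runs along y
- path_near (a point): the same for the light path on the photometer's -x side
- shutter: orange shutter plate, fixed, closing the lamp snout of one of the two paths: 36 mm wide, standing from 60 to 130 mm above the bench with a flat tab on top; origin at the middle of its lower edge, 66 mm from the middle of the path that it closes towards the lamp. The other path is the open, lit one
- reagent: loose amber reagent bottle, 62 mm in diameter, 125 mm tall, origin at the centre of its underside; leave it alone
- beaker: loose small open glass beaker, 52 mm in diameter, 65 mm tall, origin at the centre of its underside; leave it alone
- vial: loose glass vial with a blue cap, 28 mm in diameter, 50 mm tall, origin at the centre of its underside; leave it alone
Not all that is in view belongs to the job. What is shaped like the part that bears cell_center but black or pink is not meant.

How it is judged:
On the way:
1. the amber cell is lifted clear of the holder between the fingers (height (world z) of cell_center above 0.062 m and contact force between cell and the fingers above 1 N and contact force between cell and holder below 0.05 N), for 0.2 s.
At the end, for the whole second after the job is handed in: Held still (under 20 mm/s) in the unshuttered path, centre within 5 mm of the beam sideways, 12 mm in height, 30 mm of mid-path; square and upright within 0.12 rad; no finger on the glass, nothing else touching the cell; blue cell moved under 8 mm, other things under 20 mm (((x of shutter in the frame of photometer above 0 m and x of cell_center in the frame of path_near between -0.005 and 0.005 m and z of cell_center in the frame of path_near between -0.012 and 0.012 m and y of cell_center in the frame of path_near between -0.03 and 0.03 m and angle between the y axis of cell_center and the y axis of path_near, either way round below 0.12 rad) or (x of shutter in the frame of photometer below 0 m and x of cell_center in the frame of path_far between -0.005 and 0.005 m and z of cell_center in the frame of path_far between -0.012 and 0.012 m and y of cell_center in the frame of path_far between -0.03 and 0.03 m and angle between the y axis of cell_center and the y axis of path_far, either way round below 0.12 rad)) and angle between cell_center's own z axis and vertical below 0.12 rad and contact force between cell and the fingers above 1 N and contact force between cell_glass and the fingers below 0.5 N and contact force between cell and photometer below 0.05 N and contact force between cell and holder below 0.05 N and contact force between cell and shutter below 0.05 N and linear speed of cell below 0.02 m/s and distance of spare_center from where it was at the start of the episode below 0.008 m and distance of each of reagent, beaker, vial from where it was at the start of the episode below 0.02 m); the arm keeps its last pose, push and grip.
It fails at once if a finger touches a clear glass face of the amber cell (contact force between cell_glass and the fingers above 0.5 N).
It fails at once if the photometer is bumped (over 5 N) by the arm, the fingers or the cell (contact force between any of the arm, the fingers, cell and photometer above 5 N or contact force between any of the arm, the fingers, cell and shutter above 5 N).
It fails at once if the blue cell is moved by more than 8 mm (distance of spare_center from where it was at the start of the episode above 0.008 m).
It fails at once if the bottle, beaker or vial is moved by more than 20 mm (distance of any of reagent, beaker, vial from where it was at the start of the episode above 0.02 m).
It also fails if it takes over 45 s, if anything falls off the work surface, if the arm or the gripper's body presses on something with over 40 N, if the wrist force passes 120 N, or if a joint passes its speed limit or range.

## Working session

There is one attempt and no reset: what is moved stays moved. The work goes in short steps, Python scripts to look and compute and a tool call to move; the robot and the scene stay as the last step left them, time stands still between calls to the robot, and variables do not carry over. Pictures are saved under pics/ and viewed, at most 10 in all, crops included, and the job is handed in when it is done.

Besides the shell and the picture viewer there is one more tool, called after "Emit:" as name([rows], argument=value, ...), one row to a line, values as JSON. move_arm: Moves the arm, as the interface text tells. Its arguments: {"type":"object","properties":{"rows":{"type":"array"}},"required":["rows"]}

```bash
mkdir -p pics; ls
cat > h.py <<'E'
import numpy as np, cv2
from station import state,get_image,job_done
from scipy.spatial.transform import Rotation as Ro
def pts(d):
    h,w=d["range_z"].shape; f=h/2/np.tan(np.radians(d["fov_y"])/2)
    v,u=np.mgrid[:h,:w]; z=d["range_z"]
    c=np.stack([(u-d["cx"])/f*z,(v-d["cy"])/f*z,z],-1)
    return (c-d["t"])@d["R"]
def toolR(s):
    w,x,y,z=s["eef_rot"]; return Ro.from_quat([x,y,z,w]).as_matrix()
E
python3 - <<'E'
from h import *
for n in("scene","top"):
    d=get_image(n); cv2.imwrite(f"pics/{n}0.png",d["img"]); np.save(f"{n}.npy",d,allow_pickle=True)
    print(n,d["fov_y"],(-d["R"].T@d["t"]).round(3),d["R"][2].round(2))
s=state();print(s); print(toolR(s).round(3))
E
```

```text
pics
scene 44.944857855100324 [1.3   0.25  0.745] [-0.73 -0.13 -0.67]
top 52.11562858441426 [0.448 0.124 0.874] [ 0.14 -0.01 -0.99]
{'time': 0.1, 'joints': array([ 1.60318067,  0.50176188, -0.42679988,  1.55131311,  0.22078346,
        1.13830283, -0.21032195]), 'joint_velocities': array([ 0.00085246, -0.00118826,  0.00013533, -0.00118735, -0.00125272,
        0.0003875 , -0.00102138]), 'effort': array([-1.13765022e-02, -5.67867565e+01, -5.83890706e+00, -2.79913849e+01,
       -6.90850709e-02,  2.41278112e-02,  4.74612511e-05]), 'tool_pos': array([ 0.14852248, -0.63216951,  0.22578997]), 'eef_rot': array([-8.66541879e-04,  9.93347166e-01,  1.15154908e-01, -6.15128871e-05]), 'wrist_force': array([ 0.69137674,  0.06944929, -0.15905108]), 'ft_torque': array([-0.04866584, -0.03331348,  0.05841347]), 'grasp_force': 0.0, 'finger_gap': 0.09169935440233389}
[[ 0.973  0.229 -0.   ]
 [ 0.229 -0.973  0.002]
 [ 0.    -0.002 -1.   ]]
```

View pics/scene0.png

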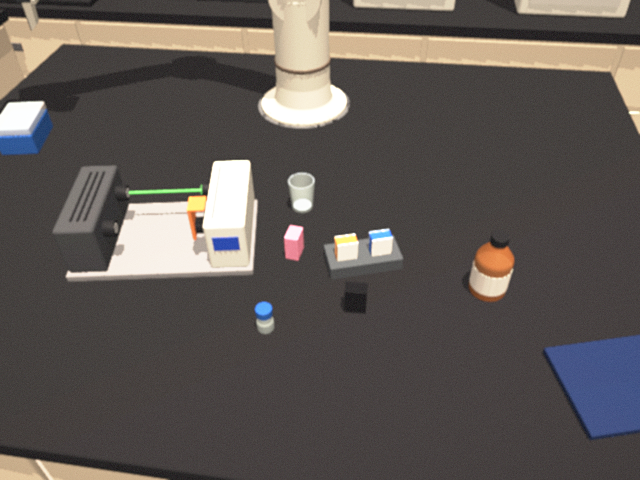

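View pics/top0.png

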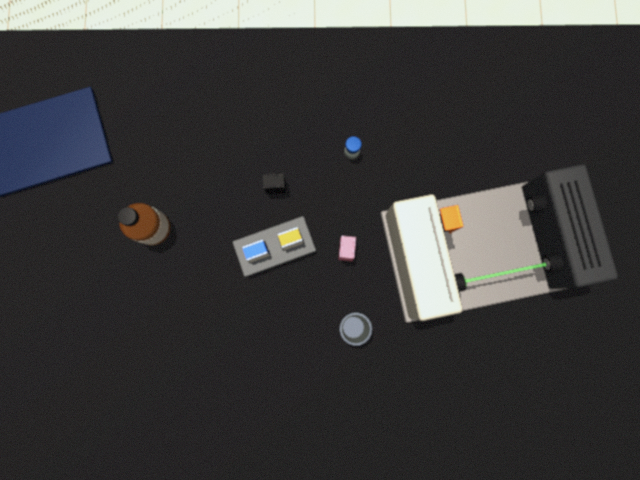

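The shutter (top view, 452,218) covers the far path. The green beam runs from about (465,282) to (548,265) on the near side. The amber cell is at (290,238), the blue one at (255,250), and the pink and black decoys stand beside the holder.

Run:
```python
from h import *
def cl(m): 
    n,l,st,c=cv2.connectedComponentsWithStats(m.astype(np.uint8)); 
    i=1+np.argmax(st[1:,4]); return l==i
for n in("top","scene"):
    d=np.load(n+".npy",allow_pickle=True).item(); P=pts(d); hsv=cv2.cvtColor(d["img"],cv2.COLOR_BGR2HSV); H,S,V=cv2.split(hsv)
    f=240/np.tan(np.radians(d["fov_y"])/2); C=-d["R"].T@d["t"]
    def cast(u,v,z):
        r=d["R"].T@np.array([(u-d["cx"])/f,(v-d["cy"])/f,1]); return C+r*(z-C[2])/r[2]
    u,v=np.meshgrid(range(640),range(480))
    Z=P[...,2]
    green=(H>45)&(H<75)&(S>120)&(V>80)
    g=cl(cv2.dilate(green.astype(np.uint8),np.ones((3,3))))&green
    A=np.c_[u[g],v[g]].astype(float); vx,vy,x0,y0=cv2.fitLine(A.astype(np.float32),cv2.DIST_HUBER,0,.01,.01).ravel()
    t=(A-[x0,y0])@[vx,vy]; a,b=[cast(x0+vx*k,y0+vy*k,.08) for k in (t.min(),t.max())]
    print(n,"beam",a.round(4),b.round(4),np.hypot(*(a-b)[:2]).round(3),"mid",((a+b)/2).round(4),"ang",np.degrees(np.arctan2(*(a-b)[1::-1])).round(2))
    # cells: colour on top & white plates
    for nm,lo,hi in(("amber",15,35),("blue",95,115)):
        roi=(u>230)&(u<320)&(v>215)&(v<275) if n=="top" else (u>320)&(u<405)&(v>225)&(v<275)
        m=roi&(H>lo)&(H<hi)&(S>120)&(V>100)
        if n=="scene":
            print(nm,"zmed",np.median(Z[m])); continue
        m=cl(m);r=cv2.minAreaRect(np.c_[u[m],v[m]].astype(np.float32)); bx=cv2.boxPoints(r)
        W=np.array([cast(*q,.06) for q in bx]); print(nm,"top rect",W[:,:2].round(4).tolist(),"c",W.mean(0).round(4),"z",np.median(Z[m]).round(4))
    if n=="top":
        m=(np.abs(Z-.025)<.006)&(u>225)&(u<325)&(v>205)&(v<285); m=cl(m)
        hull=P[m][:,:2]; r=cv2.minAreaRect((hull*1000).astype(np.float32)); print("holder",r)
        m=(np.abs(Z-.115)<.006)&(u>380); 
        for q in((u<470),(u>520)):
            r=cv2.minAreaRect((P[cl(m&q)][:,:2]*1000).astype(np.float32)); print("house",r)
        m=(np.abs(Z-.015)<.005)&(u>375)
        r=cv2.minAreaRect((P[cl(m)][:,:2]*1000).astype(np.float32)); print("base",r)
    for nm,p in(dict(beaker=(355,328),vial=(353,145),bottle=(140,220),pink=(348,246)) if n=="top" else {}).items(): print(nm,P[p[1],p[0]].round(3))
```

```text
top beam [ 0.5029 -0.2278  0.08  ] [ 0.506  -0.2441  0.08  ] 0.017 mid [ 0.5045 -0.2359  0.08  ] ang 100.91
amber top rect [[0.5613, 0.1916], [0.573, 0.1582], [0.5584, 0.1531], [0.5467, 0.1865]] c [0.5599 0.1724 0.06  ] z 0.0609
blue top rect [[0.5412, 0.2501], [0.5532, 0.2149], [0.5383, 0.2097], [0.5263, 0.2448]] c [0.5397 0.2299 0.06  ] z 0.061
holder ((549.2855224609375, 201.84091186523438), (64.482666015625, 130.24343872070312), 19.27787971496582)
house ((519.3992919921875, -44.56393051147461), (190.03097534179688, 70.64229583740234), 10.91270923614502)
house ((566.0497436523438, -289.78985595703125), (190.1969451904297, 71.84172058105469), 11.057412147521973)
base ((572.098876953125, -182.8035125732422), (148.67063903808594, 168.58119201660156), 10.605403900146484)
beaker [0.405 0.062 0.006]
vial [0.722 0.061 0.049]
bottle [0.584 0.406 0.105]
pink [0.544 0.074 0.051]
scene beam [ 0.5079 -0.2397  0.08  ] [ 0.5035 -0.2059  0.08  ] 0.034 mid [ 0.5057 -0.2228  0.08  ] ang -82.54
amber zmed 0.0601052575595156
blue zmed 0.05982459787874789
```

```bash
cat >> h.py <<'E'
def plan(target,yaw_y,n,fing,s=None):
    """rows to TCP target (m), tool pointing down with tool y axis at yaw_y deg (mod 180)"""
    s=s or state(); R=toolR(s); p=np.array(s["tool_pos"])
    y=np.array([np.cos(np.radians(yaw_y)),np.sin(np.radians(yaw_y)),0])
    if plan.near and y@R[:,1]<0: y=-y
    z=np.array([0,0,-1.]); Rt=np.stack([np.cross(y,z),y,z],1)
    rv=Ro.from_matrix(R.T@Rt).as_rotvec()/n; out=[]
    for i in range(n):
        goal=p+(np.array(target)-p)/(n-i); d=R.T@(goal-p)*1000
        row=np.r_[d.round(0 if n>2 else 1),(rv/np.radians(5)).round(2),fing]; out.append(row.tolist())
        p=p+R@row[:3]/1000; R=R@Ro.from_rotvec(row[3:6]*np.radians(5)).as_matrix()
    print(str([[int(x) if x==int(x) else round(x,2) for x in r] for r in out])); print("end",p.round(4),R[:,1].round(3))
plan.near=True
E
python3 - <<'E'
from h import *
plan.near=False
plan([.5595,.1726,.20],19.3,20,0)
E
```

```text
[[29, -34, 1, 0, 0, -0.96, 0], [32, -32, 1, 0, 0, -0.96, 0], [35, -29, 1, 0, 0, -0.96, 0], [37, -26, 1, 0, 0, -0.96, 0], [39, -23, 1, 0, 0, -0.96, 0], [41, -20, 1, 0, 0, -0.96, 0], [42, -16, 2, 0, 0, -0.96, 0], [43, -13, 1, 0, 0, -0.96, 0], [44, -9, 2, 0, 0, -0.96, 0], [45, -5, 1, 0, 0, -0.96, 0], [45, -1, 2, 0, 0, -0.96, 0], [45, 2, 1, 0, 0, -0.96, 0], [45, 6, 2, 0, 0, -0.96, 0], [44, 10, 1, 0, 0, -0.96, 0], [43, 14, 2, 0, 0, -0.96, 0], [42, 17, 1, 0, 0, -0.96, 0], [40, 21, 2, 0, 0, -0.96, 0], [38, 24, 1, 0, 0, -0.96, 0], [37, 27, 2, 0, 0, -0.96, 0], [34, 30, 1, 0, 0, -0.96, 0]]
end [0.5598 0.1728 0.2   ] [0.944 0.329 0.   ]
```

Emit:
move_arm([
  [29,-34,0,0,0,-0.96,0],
  [32,-32,0,0,0,-0.96,0],
  [35,-29,0,0,0,-0.96,0],
  [37,-26,0,0,0,-0.96,0],
  [39,-23,0,0,0,-0.96,0],
  [41,-20,0,0,0,-0.96,0],
  [42,-16,0,0,0,-0.96,0],
  [43,-13,0,0,0,-0.96,0],
  [44,-9,0,0,0,-0.96,0],
  [45,-5,0,0,0,-0.96,0],
])

```text
time: 1.35
tool_pos: [0.3542, -0.2292, 0.2266]
eef_rot: [0.0, 0.86, 0.51, -0.0]
wrist_force: [0.5, -0.6, -0.1]
finger_gap: 0.0917
grasp_force: 0.0
```

Run:
```python
from h import *
s=state();print(s["joints"].round(2),s["tool_pos"],toolR(s)[:,1])
plan.near=True
plan([.5595,.1726,.20],19.3,10,0)
```

```text
[ 1.32  0.11 -0.85  2.08  0.1   0.99 -0.08] [ 0.35417219 -0.22917205  0.22662095] [ 8.77719034e-01 -4.79175631e-01 -1.10978443e-04]
[[45, -1, 3, 0, 0, -0.96, 0], [45, 3, 3, 0, 0, -0.96, 0], [45, 6, 3, 0, 0, -0.96, 0], [44, 10, 2, 0, 0, -0.96, 0], [43, 14, 3, 0, 0, -0.96, 0], [42, 17, 2, 0, 0, -0.96, 0], [40, 21, 3, 0, 0, -0.96, 0], [38, 24, 2, 0, 0, -0.96, 0], [36, 27, 3, 0, 0, -0.96, 0], [34, 29, 2, 0, 0, -0.96, 0]]
end [0.5593 0.1724 0.2004] [ 0.943  0.332 -0.   ]
```

Emit:
move_arm([
  [45,-1,3,0,0,-0.96,0],
  [45,3,3,0,0,-0.96,0],
  [45,6,3,0,0,-0.96,0],
  [44,10,2,0,0,-0.96,0],
  [43,14,3,0,0,-0.96,0],
  [42,17,2,0,0,-0.96,0],
  [40,21,3,0,0,-0.96,0],
  [38,24,2,0,0,-0.96,0],
  [36,27,3,0,0,-0.96,0],
  [34,29,2,0,0,-0.96,0],
])

```text
time: 2.6
tool_pos: [0.5606, 0.1714, 0.2]
eef_rot: [-0.0, 0.578, 0.816, -0.0]
wrist_force: [0.0, -0.3, 1.1]
finger_gap: 0.0918
grasp_force: 0.0
```

```bash
cat >> h.py <<'E'
def wrist(name):
    s=state(); d=get_image("wrist"); cv2.imwrite(f"pics/{name}.png",d["img"])
    f=240/np.tan(np.radians(d["fov_y"])/2); v,u=np.mgrid[:480,:640]
    a,b=u-d["cx"],v-d["cy"]; r=np.hypot(a,b)+1e-9; th=r/f
    ray=np.stack([a/r*np.sin(th),b/r*np.sin(th),np.cos(th)],-1)
    T=np.array(d["T_tool_cam"]); R=toolR(s)
    D=ray@T[:3,:3].T@R.T; C=np.array(s["tool_pos"])+R@T[:3,3]
    k=d["range_z"]/np.maximum(ray[...,2],.02); P=C+D*k[...,None]   # world points from range
    cast=lambda z: C+D*((z-C[2])/np.where(np.abs(D[...,2:])<.01,-.01,D[...,2:]))
    return s,d,P,cast,C
E
python3 - <<'E'
from h import *
s,d,P,cast,C=wrist("w1")
print(s["joints"].round(2),s["tool_pos"],toolR(s)[:,1],C)
H,S,V=cv2.split(cv2.cvtColor(d["img"],cv2.COLOR_BGR2HSV))
W=cast(.06)[...,:2]; near=np.hypot(W[...,0]-.5595,W[...,1]-.1726)<.032
for nm,m in(("amber",near&(H>12)&(H<38)&(S>120)&(V>90)&(np.abs(P[...,2]-.06)<.006)),("top",near&(np.abs(P[...,2]-.06)<.005))):
    if m.sum()>20: print(nm,m.sum(),cv2.minAreaRect((W[m]*1000).astype(np.float32)),W[m].mean(0),np.median(P[m][:,2]))
E
```

```text
[ 0.39  0.59 -1.01  1.73  0.54  1.14 -0.44] [0.56056726 0.17140051 0.19999978] [ 0.94350326  0.33136165 -0.00102916] [0.53739118 0.2397475  0.35924808]
amber 46 ((559.8978271484375, 175.51019287109375), (17.12126922607422, 36.45852279663086), 19.373126983642578) [0.55417207 0.18989375] 0.06012231482464203
top 1297 ((559.8317260742188, 175.4902801513672), (24.17530059814453, 36.46672439575195), 19.37478256225586) [0.55973348 0.17568953] 0.06109310099645199
```

View pics/w1.png

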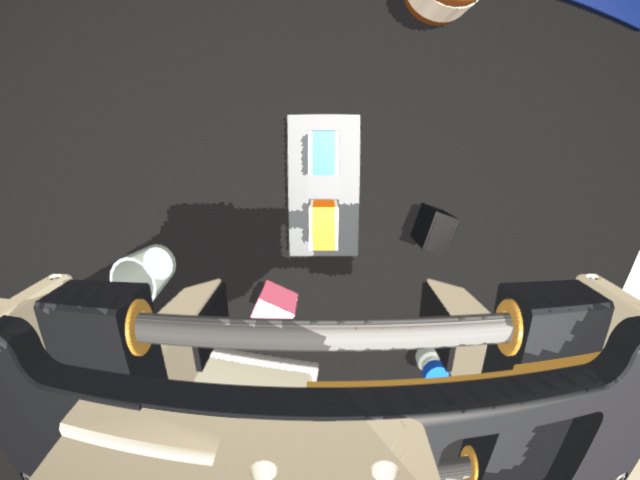

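The wrist view shows the amber cell at (323,225) with a clear way down. Its fitted top is 24×36 mm at yaw 19.4°, centred at (0.560, 0.175).

Run:
```python
from h import *
plan([.5598,.1748,.0325],19.35,8,0)
```

```text
[[0, 0, 21, 0, -0.01, 0.01, 0], [-1, 0, 21, 0, -0.01, 0.01, 0], [0, -1, 21, 0, -0.01, 0.01, 0], [0, 0, 21, 0, -0.01, 0.01, 0], [-1, -1, 21, 0, -0.01, 0.01, 0], [0, 0, 21, 0, -0.01, 0.01, 0], [-1, -1, 21, 0, -0.01, 0.01, 0], [0, 0, 21, 0, -0.01, 0.01, 0]]
end [0.5601 0.1751 0.0325] [0.943 0.333 0.003]
```

Emit:
move_arm([
  [-3,0,21,0,0,0,0],
  [0,0,21,0,0,0,0],
  [0,0,21,0,0,0,0],
  [0,0,21,0,0,0,0],
  [0,0,21,0,0,0,0],
  [0,0,21,0,0,0,0],
  [0,0,21,0,0,0,0],
  [0,0,20,0,0,0,0],
  [0,0,0,0,0,0,0],
])

```text
time: 3.78
tool_pos: [0.5598, 0.1673, 0.0318]
eef_rot: [-0.001, 0.579, 0.815, -0.001]
wrist_force: [0.1, -0.3, 0.0]
finger_gap: 0.092
grasp_force: 0.0
```

Run:
```python
from h import *
s,d,P,cast,C=wrist("w2"); R=toolR(s)
print(s["tool_pos"],R.round(4))
W=cast(.06)[...,:2]; near=np.hypot(W[...,0]-.5595,W[...,1]-.1746)<.026
m=near&(np.abs(P[...,2]-.06)<.005)
if m.sum()>20:
    r=cv2.minAreaRect((W[m]*1000).astype(np.float32)); print(m.sum(),r,"tool-frame mm",((np.r_[np.array(r[0])/1000,.06]-s["tool_pos"])@R*1000).round(1))
```

```text
[0.55982119 0.16727064 0.03177672] [[-3.296e-01  9.441e-01 -3.100e-03]
 [ 9.441e-01  3.296e-01 -8.000e-04]
 [ 2.000e-04 -3.200e-03 -1.000e+00]]
3331 ((559.4688720703125, 175.52490234375), (24.232219696044922, 38.188175201416016), 19.203886032104492) tool-frame mm [  7.9   2.3 -28.2]
```

View pics/w2.png

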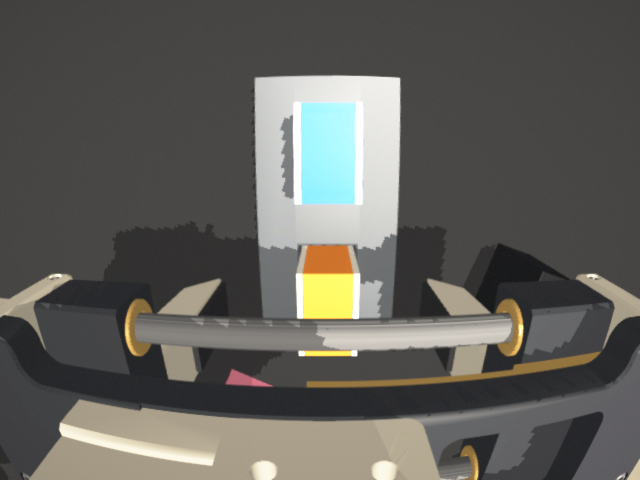

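The cell is at (328,300) between the fingers, about 8 mm off along tool x and 2 mm along y. I'll correct that and close.

Emit:
move_arm([
  [7,2,0,0,0,0,0],
  [0,0,0,0,0,0,0],
  [0,0,0,0,0,0,1],
  [0,0,0,0,0,0,1],
  [0,0,0,0,0,0,1],
  [0,0,0,0,0,0,1],
  [0,0,0,0,0,0,1],
  [0,0,0,0,0,0,1],
])

```text
time: 4.82
tool_pos: [0.5607, 0.1749, 0.0337]
eef_rot: [-0.0, 0.579, 0.815, -0.0]
wrist_force: [0.4, -0.4, -0.1]
finger_gap: 0.0365
grasp_force: 0.0
```

Emit:
move_arm([
  [0,0,0,0,0,0,1],
  [0,0,0,0,0,0,1],
  [0,0,0,0,0,0,1],
  [0,0,0,0,0,0,1],
])

```text
time: 5.32
tool_pos: [0.5604, 0.1748, 0.0337]
eef_rot: [-0.0, 0.579, 0.815, -0.0]
wrist_force: [-1.9, -1.8, 2.3]
finger_gap: 0.024
grasp_force: 29.9
```

Emit:
move_arm([
  [0,0,-10,0,0,0,1],
  [0,0,-20,0,0,0,1],
  [0,0,-25,0,0,0,1],
  [0,0,-30,0,0,0,1],
  [0,0,-30,0,0,0,1],
  [0,0,-30,0,0,0,1],
  [0,0,-25,0,0,0,1],
  [0,0,-10,0,0,0,1],
  [0,0,0,0,0,0,1],
])

```text
time: 6.45
tool_pos: [0.5612, 0.1751, 0.2147]
eef_rot: [0.001, 0.579, 0.815, 0.001]
wrist_force: [-0.1, 0.5, -1.6]
finger_gap: 0.0238
grasp_force: 29.9
```

Run:
```python
from h import *
s=state();print(s["tool_pos"],s["finger_gap"],s["grasp_force"])
plan([.494,-.177,.21],10.9,18,1)
```

```text
[0.56116251 0.17506465 0.21470606] 0.02379151360797824 29.938504993915558
[[-17, -10, 0, 0, 0, 0.09, 1], [-17, -10, 0, 0, 0, 0.09, 1], [-17, -10, 0, 0, 0, 0.09, 1], [-18, -10, 0, 0, 0, 0.09, 1], [-18, -9, 0, 0, 0, 0.09, 1], [-18, -9, 0, 0, 0, 0.09, 1], [-18, -9, 0, 0, 0, 0.09, 1], [-18, -9, 0, 0, 0, 0.09, 1], [-18, -9, 0, 0, 0, 0.09, 1], [-18, -9, 1, 0, 0, 0.09, 1], [-18, -9, 0, 0, 0, 0.09, 1], [-18, -8, 1, 0, 0, 0.09, 1], [-18, -8, 0, 0, 0, 0.09, 1], [-18, -8, 1, 0, 0, 0.09, 1], [-18, -8, 0, 0, 0, 0.09, 1], [-18, -8, 1, 0, 0, 0.09, 1], [-18, -8, 0, 0, 0, 0.09, 1], [-18, -7, 1, 0, 0, 0.09, 1]]
end [ 0.4941 -0.1767  0.2096] [0.981 0.193 0.002]
```

Emit:
move_arm([
  [-17,-10,0,0,0,0.09,1],
  [-17,-10,0,0,0,0.09,1],
  [-17,-10,0,0,0,0.09,1],
  [-18,-10,0,0,0,0.09,1],
  [-18,-9,0,0,0,0.09,1],
  [-18,-9,0,0,0,0.09,1],
  [-18,-9,0,0,0,0.09,1],
  [-18,-9,0,0,0,0.09,1],
  [-18,-9,0,0,0,0.09,1],
])

```text
time: 7.58
tool_pos: [0.5262, -0.003, 0.2126]
eef_rot: [-0.001, 0.608, 0.794, -0.0]
wrist_force: [0.7, -0.3, -0.6]
finger_gap: 0.0236
grasp_force: 29.9
```

Emit:
move_arm([
  [-18,-9,0,0,0,0.09,1],
  [-18,-9,0,0,0,0.09,1],
  [-18,-8,0,0,0,0.09,1],
  [-18,-8,0,0,0,0.09,1],
  [-18,-8,0,0,0,0.09,1],
  [-18,-8,0,0,0,0.09,1],
  [-18,-8,0,0,0,0.09,1],
  [-18,-8,0,0,0,0.09,1],
  [-18,-7,0,0,0,0.09,1],
  [0,0,0,0,0,0,1],
])

```text
time: 8.82
tool_pos: [0.4932, -0.179, 0.2135]
eef_rot: [-0.0, 0.637, 0.771, -0.0]
wrist_force: [0.4, -0.3, -1.4]
finger_gap: 0.0238
grasp_force: 29.9
```

Run:
```python
from h import *
s,d,P,cast,C=wrist("w3"); R=toolR(s); print(s["joints"].round(2),s["tool_pos"],R[:,1].round(3))
t=get_image("scene"); cv2.imwrite("pics/s3.png",t["img"])
u,v=np.meshgrid(range(640),range(480))
H,S,V=cv2.split(cv2.cvtColor(d["img"],cv2.COLOR_BGR2HSV))
g=(H>45)&(H<75)&(S>110)&(V>80); W=cast(.08)[...,:2]
g&=np.hypot(W[...,0]-.494,W[...,1]+.177)<.1
if g.sum()>10:
    q=W[g]; vx,vy,x0,y0=cv2.fitLine((q*1000).astype(np.float32),cv2.DIST_HUBER,0,.01,.01).ravel()
    print("beam",g.sum(),vx/vy,x0,y0,"x at y=-177:",x0+vx/vy*(-177-y0), q[:,1].min(),q[:,1].max())
for lo,hi,nm in((-.16,.03,"lamp"),(-.4,-.2,"det")):
    m=(np.abs(P[...,2]-.115)<.006)&(P[...,1]>lo)&(P[...,1]<hi)&(P[...,0]>.38)&(P[...,0]<.7)
    if m.sum()>50: print(nm,m.sum(),cv2.minAreaRect((P[m][:,:2]*1000).astype(np.float32)))
```

```text
[ 1.12  0.44 -1.04  1.86  0.43  1.08  0.11] [ 0.49320704 -0.17902313  0.21351968] [ 0.982  0.189 -0.   ]
beam 401 -0.22050248 489.39716 -155.79141 x at y=-177: 494.0737 -0.1934205802190268 -0.1047775386616116
lamp 23131 ((521.4302978515625, -55.4530029296875), (189.6613311767578, 97.65436553955078), 10.923294067382812)
det 1016 ((513.0586547851562, -279.7572326660156), (64.62968444824219, 28.857030868530273), 11.90744686126709)
```

View pics/w3.png

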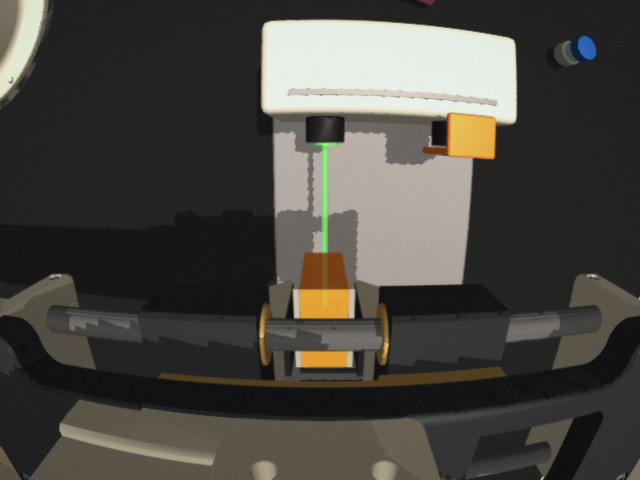

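View pics/s3.png

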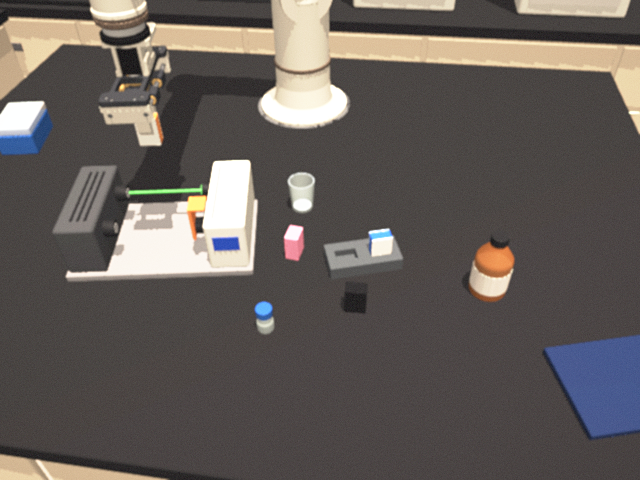

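The cell hangs upright above the lit path. In the wrist view the beam at (325,200) lines up with the cell centre column. The scene view shows the blue cell and the other objects where they were. Descending.

Emit:
move_arm([
  [2,1,10,0,0,0,1],
  [0,0,18,0,0,0,1],
  [0,0,18,0,0,0,1],
  [0,0,18,0,0,0,1],
  [0,0,18,0,0,0,1],
  [0,0,18,0,0,0,1],
  [0,0,15,0,0,0,1],
  [0,0,10,0,0,0,1],
  [0,0,8,0,0,0,1],
  [0,0,0,0,0,0,1],
])

```text
time: 10.18
tool_pos: [0.4941, -0.1745, 0.0803]
eef_rot: [-0.0, 0.635, 0.772, -0.0]
wrist_force: [0.8, -1.0, -0.1]
finger_gap: 0.0237
grasp_force: 29.9
```

Run:
```python
from h import *
s,d,P,cast,C=wrist("w4"); R=toolR(s); print(s["tool_pos"],R[:,1:].round(3).tolist(),s["grasp_force"],s["wrist_force"])
H,S,V=cv2.split(cv2.cvtColor(d["img"],cv2.COLOR_BGR2HSV))
W=cast(.08)[...,:2]
g=(H>45)&(H<75)&(S>110)&(V>80)&(np.hypot(W[...,0]-.494,W[...,1]+.177)<.1)
if g.sum()>10:
    q=W[g]; vx,vy,x0,y0=cv2.fitLine((q*1000).astype(np.float32),cv2.DIST_HUBER,0,.01,.01).ravel()
    print("beam",g.sum(),vx/vy,"x at y=-177:",x0+vx/vy*(-177-y0), q[:,1].min(),q[:,1].max())
m=(np.abs(P[...,2]-.105)<.006)&(np.hypot(P[...,0]-.494,P[...,1]+.177)<.028)&((S>120)|(V>200))
m&=((H>8)&(H<38)&(S>120))
W=cast(.105)[...,:2]
if m.sum()>20: print("top",m.sum(),cv2.minAreaRect((W[m]*1000).astype(np.float32)),np.median(P[m][:,2]))
```

```text
[ 0.49407537 -0.17454481  0.08034743] [[0.981, -0.001], [0.193, 0.0], [-0.001, -1.0]] 29.938507676124573 [ 0.8434109  -0.9602485  -0.14480278]
beam 1015 -0.2032008 x at y=-177: 494.00644 -0.21965344579959056 -0.10480990505979645
top 2364 ((494.47283935546875, -173.4817657470703), (19.363285064697266, 39.957611083984375), 11.139217376708984) 0.10776581459463448
```

View pics/w4.png

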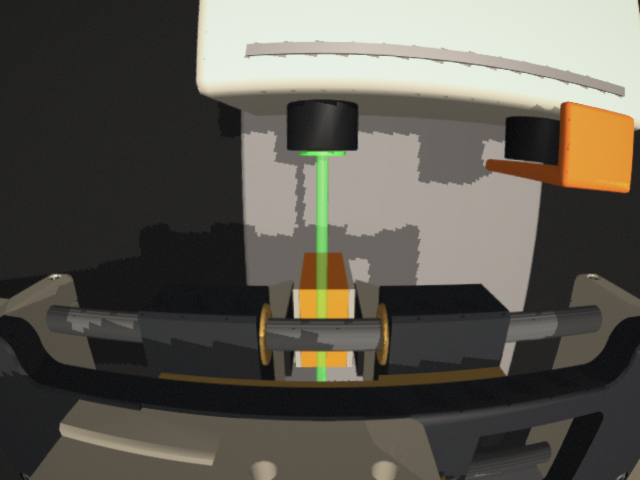

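The beam at column 322 passes through the cell, whose centre is about 1 mm to the right. I'll nudge it over, let it settle and hand in.

Emit:
move_arm([
  [0,-1,1,0,0,0,1],
  [0,0,0,0,0,0,1],
  [0,0,0,0,0,0,1],
  [0,0,0,0,0,0,1],
  [0,0,0,0,0,0,1],
  [0,0,0,0,0,0,1],
])

```text
time: 10.98
tool_pos: [0.4933, -0.1748, 0.0797]
eef_rot: [0.0, 0.635, 0.772, 0.0]
wrist_force: [-0.3, -0.2, -1.0]
finger_gap: 0.0237
grasp_force: 29.9
```

```bash
python3 -c "
from h import *
s=state();print(s['tool_pos'],s['grasp_force']);print(job_done())"
```

```text
[ 0.49333604 -0.17481502  0.07974475] 29.938606023788452
the job is handed in; nothing more can be done
None
```

I handed the job in at about 11 s with the amber cell held by its frosted faces, upright in the open near light path and measured about 1 mm or less off the beam; the handover returned no verdict.

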